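Set out the radio operating position

ROBOT

A 6-joint arm with a two-finger parallel gripper is mounted at the origin on the work surface. World frame = base frame: x ahead of the robot, y to its left, z up, the work surface at z = 0. Lengths are in mm, angles in rad, forces in N, time in s.
With the tool pointing down it reaches from about 350 to 775 mm from the base axis. Payload 7.3 kg.
Tool frame: the origin (TCP) lies at the very end of the fingers, on their centre line; the grasp point (between the pads) lies 19 mm behind it (bot.grip_point_offset is the distance from the TCP to the grasp point, in mm); z points along the fingers, y is the line along which they close (so a half turn about z gives the same grasp; the last joint's range is limited). The gripper opens to 92 mm and grips with 3 to 60 N. Pads are 19 mm wide; open, the fingers measure 130 mm over their backs; the gripper's body (75 mm by 190 mm) begins 47 mm behind the grasp point.
Start: joints at [-1.3, 0.342, 1.524, -0, 1.275, -0.146], TCP at [212.563, -480.064, 226.741] pointing down, gripper open.
Joint ranges: [-2.53, 2.53], [-0.77, 2.02], [0.04, 2.7], [-1, 4.14], [0.28, 2.66], [-3.11, 3.11]. Speed limits (rad/s): [2.57, 2.57, 3.14, 3.14, 3.14, 3.14].

INTERFACE

Orientations are given as [roll, pitch, yaw] about the fixed x, y, z axes, in that order (R = Rz(yaw) Ry(pitch) Rx(roll)).
In Python, from plant import bot gives the robot as it stands. The module is installed in compiled form; this text tells all that it offers.
- The arm moves only by the shell command python3 -m jog 'ROWS' [OPENING]. ROWS is JSON, a list of rows, each a list of 6 numbers: the shift along the tool's x, y, z in mm, then the turn, a rotation vector about the tool's x, y, z in rad. In form: [[dx, dy, dz, rx, ry, rz], ...]. A call has 1 to 12 rows; each row shifts and turns the commanded pose from where the row before left it, along the tool's axes as they then stand; what a row does not reach is not made up. A row lasts 1/10 s, in which the tool goes at most 50 mm and 8.59 degrees, less where a joint would pass 70% of its speed; a pose out of reach is approached as far as the arm can. A call with a gripper value outside its range is refused whole. OPENING is the opening in per cent of the stroke, from 0 (shut) to 100 (fully open), set as the call begins (- or left out, the last holds). The fingers move at their own pace and stop on an object; the grip force is fixed at half the most. Time passes only in rows, so rows that do not move let the fingers close. It gives the time, the measured TCP pose, the force, the opening and the grip force at its end, in the units of the state.
- bot.get_obs(): the state, without advancing time (a new reading comes with each control period).
- bot.capture(name): name is "side" or "top" or "wrist"; returns the picture (400x640x3 uint8, red, green, blue); there is no depth.
- bot.camera_model(name): a dict with "fx", "fy", "cx", "cy" (pixels), "position" and "orientation" of the camera in the world; the wrist camera has in their place "T_tool_cam" (4x4, takes a point from camera to tool coordinates, whose origin is the TCP and whose axes are the flange's). Camera axes: x right, y down, z forward; pixel columns grow to the right and rows downward; lengths in mm; the calibration is good to about 2 mm. A picture is of the moment at which its call begins: read the wrist's pose just before it. camera_model takes no time and is no camera call.
- bot.close_job(): hands the job in; it is judged then, once.
Trained networks look in the newest picture that a camera, given by its name, has taken for a name from the list of things; names that differ only in an ending like _2 or _b are one class to them, and where a whole thing is asked for, a point or a joint stands for the part that bears it (a point fixed in the world has none). Each returns a list of dicts, best first, with "p" (0 to 1); they miss things now and then, are a little off and sometimes report something else, mostly with a low value. They report only what shows in the picture. A call takes as long as a camera call. They do not tell look-alikes from the thing itself.
- bot.outline_of(target, camera): "mask" (400x640 bool, what is visible of it) and "pixel" ([column, row] in pixels, amid what is visible of it).
The state is a dict: "time": time; "joint_positions": joint angles; "dq": joint speeds; "tau": joint torques, N m; "tool_pos": TCP position; "tcp_rot": TCP orientation; "contact_force": force on the tool from outside, world axes, zero at the start; "moment": the same for the moment, N m; "grip_width": finger opening in mm; "finger_force": force on a finger pad.
Only numpy, scipy, OpenCV 4.12 (cv2) and the standard library are available. Lean on these libraries where they do the work, as an engineer would, in place of code of your own. Each camera call takes 0.05 s, during which the arm holds its last target. There are 200 camera calls.

TASK

Get the radio desk ready for the next operator: put the Morse key, the finned dummy load, the antenna switch box and the round tuning knob each onto the dark mat whose white outline has its shape and size. Each must stand upright in the middle of its outline, with the Morse key and the switch box turned so that their sides run parallel to it (any way round that fits the outline will do). Leave the blue mug and the little yellow tin of connectors where they stand.

Things in the scene. Friction and masses are not known exactly. Their poses are not given: they have to be found in the camera images.
- key_center (a point): Straight Morse key, loose, about 0.35 kg: grey metal base 84 mm long (its x) by 46 mm wide (its y) by 20 mm high, with a brass lever and a black finger knob on top, 44 mm high in all. The point is the centre of the base block, 10 mm above its underside; z up. The base's long sides (46 mm apart, 20 mm high) are free to grip; everything on top lies within 17 mm of the middle line.
- load_center (a point): Dummy load, loose, about 0.3 kg: blue finned metal cylinder 60 mm in diameter and 50 mm high, with a brass connector 18 mm wide on top, 62 mm high in all. The point is on its axis, 25 mm above its underside; z up. Can be gripped anywhere across its diameter.
- switch_center (a point): Antenna switch, loose, about 0.22 kg: white square box 56 x 56 mm and 34 mm high with a black selector knob (26 mm wide, red pointer bar, does not turn) on top, 49 mm high in all. The point is the centre of the box, 17 mm above its underside; x and y square to the sides, z up. Its four sides are free to grip.
- knob_center (a point): Remote tuning knob, loose, about 0.16 kg: bright aluminium cylinder with a black foot, 40 mm in diameter and 40 mm high. The point is on its axis, 20 mm above its underside; z up. Can be gripped anywhere across its diameter.
- mat_key: Dark blue-grey square rubber mat fixed to the table, 104 x 104 mm, 4 mm thick, carrying a thin white painted outline of a long rectangle, 92 x 54 mm (for the Morse key); origin at the mat's centre at table height, z up, x along the outline's long side. Its surface is flat: nothing holds a thing in place.
- mat_load: Dark blue-grey square rubber mat fixed to the table, 104 x 104 mm, 4 mm thick, carrying a thin white painted outline of a large circle, 68 mm in diameter (for the dummy load); origin at the mat's centre at table height, z up, x and y along the mat's sides. Its surface is flat: nothing holds a thing in place.
- mat_switch: Dark blue-grey square rubber mat fixed to the table, 104 x 104 mm, 4 mm thick, carrying a thin white painted outline of a square, 64 x 64 mm (for the antenna switch); origin at the mat's centre at table height, z up, x and y along the square's sides. Its surface is flat: nothing holds a thing in place.
- mat_knob: Dark blue-grey square rubber mat fixed to the table, 104 x 104 mm, 4 mm thick, carrying a thin white painted outline of a small circle, 48 mm in diameter (for the tuning knob); origin at the mat's centre at table height, z up, x and y along the mat's sides. Its surface is flat: nothing holds a thing in place.
- tin_center (a point): Little yellow open tin with two connectors in it, loose, 52 mm in diameter and 20 mm high, among the other things; to be left alone. The point is on its axis, 10 mm above its underside.
- mug_center (a point): Blue mug, loose, 76 mm in diameter and 85 mm high with a handle, at the robot's right; to be left alone. The point is on its axis, half-way up.
Not all that is in view belongs to the job. What is shaped like the part that bears knob_center but turquoise is not meant.

How it is judged:
By the outcome, as a careful person would: the job done as asked, in the order asked, and still so for the second after the job is handed in, with the robot touching nothing.
It also fails if it takes over 112 s, if anything falls off the work surface, if the arm or the gripper's body presses on something with over 40 N, if the wrist force passes 120 N, or if a joint passes its speed limit or range.

## Working session

There is one attempt and no reset: what is moved stays moved. The work goes in short steps, Python scripts to look and compute and a shell command to move; the robot and the scene stay as the last step left them, time stands still between calls to the robot, and variables do not carry over. Pictures are saved under pics/ and viewed, at most 14 in all, crops included, and the job is handed in when it is done.

```bash
mkdir -p pics; python3 - <<'E'
from plant import bot
import cv2
for n in("top","side"):
    im=bot.capture(n); cv2.imwrite(f"pics/{n}0.png",im[:,:,::-1])
    print(n,bot.camera_model(n))
print(bot.camera_model("wrist")); o=bot.get_obs(); print(o)
E
```

```text
top {'fx': 498.9880785549955, 'fy': 498.9880785549955, 'cx': 317.96146323302906, 'cy': 204.135698793181, 'position': array([ 262.51936527,  -65.50966886, 1353.89421478]), 'orientation': array([-2.93962575, -0.00317799, -1.52225117])}
side {'fx': 515.9051797176945, 'fy': 515.9051797176945, 'cx': 321.6415895218898, 'cy': 211.3951322319969, 'position': array([ 385.4591947 , -980.94062106, 1161.9527394 ]), 'orientation': array([-2.45254586,  0.01136884, -0.12377004])}
{'fx': 291.7453572924359, 'fy': 291.7453572924359, 'cx': 321.8023999118393, 'cy': 198.89872849217815, 'T_tool_cam': array([[ 1.50557417e-05, -9.56941124e-01, -2.90282078e-01,
         7.80723435e+01],
       [ 9.99999628e-01,  2.64666296e-04, -8.20630499e-04,
         6.92076216e-01],
       [ 8.62122954e-04, -2.90281958e-01,  9.56940772e-01,
        -1.57331679e+02],
       [ 0.00000000e+00,  0.00000000e+00,  0.00000000e+00,
         1.00000000e+00]])}
{'time': 0.1, 'joint_positions': array([-1.29995639e+00,  3.42660710e-01,  1.52490833e+00, -1.01343444e-05,
        1.27537358e+00, -1.45993582e-01]), 'dq': array([-4.36877227e-04, -6.51168711e-04, -2.12336144e-03,  2.90654233e-04,
       -3.29722666e-04,  9.83071961e-05]), 'tau': array([ 2.36901156e-03, -4.32004023e+01, -2.44696158e+01,  7.20771868e-02,
        5.26158046e-02, -3.60297042e-05]), 'tool_pos': array([ 212.48134726, -479.69775629,  226.11506545]), 'tcp_rot': array([-3.14025564e+00, -1.86799101e-04,  4.16836354e-01]), 'contact_force': array([-0.59826655,  0.14320859, -0.08635271]), 'moment': array([-0.02695463,  0.00647101,  0.00985759]), 'finger_force': 0.0, 'grip_width': 91.8988294270659}
```

View pics/top0.png

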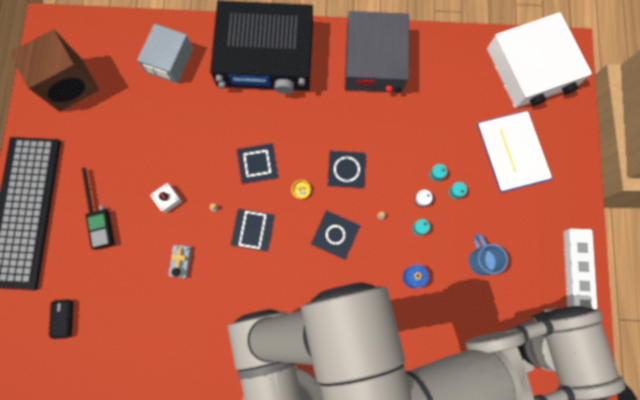

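View pics/side0.png

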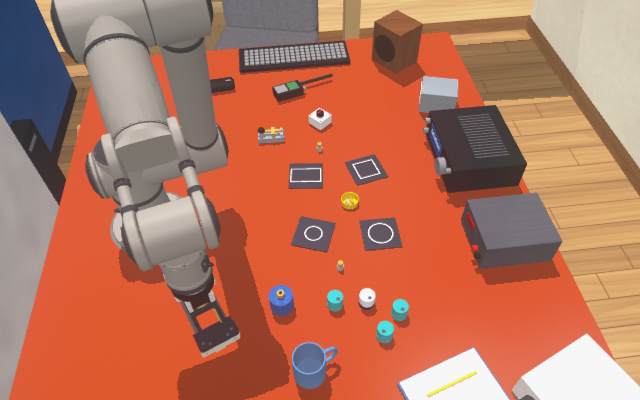

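Top view: the mats are switch (257,163), load (347,169), key (253,230) and knob (336,235). The parts are load (417,277), key (180,261) and switch (166,197). Knob candidates are the bright aluminium one at (424,198) and turquoise ones at (439,172), (459,190) and (422,227). The first fits, since turquoise is ruled out. I'll check it in a crop.

```bash
cat > h.py <<'E'
from plant import bot
import numpy as np, cv2
from scipy.spatial.transform import Rotation as R
H=dict(key_center=20,load_center=50,switch_center=34,knob_center=40,mat_key=4,mat_load=4,mat_switch=4,mat_knob=4)
def cam(n):
    m=bot.camera_model(n)
    if n=="wrist":
        o=bot.get_obs();T=np.eye(4);T[:3,:3]=R.from_euler('xyz',o['tcp_rot']).as_matrix();T[:3,3]=o['tool_pos'];T=T@m['T_tool_cam']
    else:
        T=np.eye(4);T[:3,:3]=R.from_euler('xyz',m['orientation']).as_matrix();T[:3,3]=m['position']
    return m,T
def ray(m,T,px,z):
    px=np.atleast_2d(px).astype(float)
    d=np.c_[(px[:,0]-m['cx'])/m['fx'],(px[:,1]-m['cy'])/m['fy'],np.ones(len(px))]@T[:3,:3].T
    return T[:3,3]+d*((z-T[2,3])/d[:,2])[:,None]
def proj(m,T,P):
    q=(np.atleast_2d(P)-T[:3,3])@T[:3,:3]
    return np.c_[m['fx']*q[:,0]/q[:,2]+m['cx'],m['fy']*q[:,1]/q[:,2]+m['cy']]
E
python3 - <<'E'
from h import *
im=bot.capture("top"); m,T=cam("top")
for t in H:
    for d in bot.outline_of(t,"top")[:5]:
        if d['p']<.3: continue
        k=d['mask']; ys,xs=np.nonzero(k); z=H[t] if 'mat' in t else H[t]/2
        P=ray(m,T,np.c_[xs,ys],z)[:,:2].astype(np.float32)
        r=cv2.minAreaRect(P)
        print(t,round(d['p'],2),np.round(d['pixel']),P.mean(0).round(1),[np.round(v,1) for v in r],im[k].mean(0).round())
c=cv2.resize(im[140:300,370:520],None,fx=4,fy=3.75,interpolation=2)
cv2.imwrite("pics/c1.png",c[:,:,::-1])
E
```

```text
key_center 0.97 [179. 261.] [362.4 307.8] [array([361.3, 307.8]), array([85.6, 56.3]), np.float64(2.8)] [158. 142. 128.]
load_center 0.56 [414. 280.] [ 352.2 -321.4] [array([ 352.3, -320.9]), array([60.2, 66.8]), np.float64(2.8)] [ 90. 110. 169.]
knob_center 0.8 [421. 198.] [ 566.5 -341. ] [array([ 566.8, -340.1]), array([40. , 38.4]), np.float64(0.5)] [229. 229. 232.]
knob_center 0.77 [418. 225.] [ 484.3 -335.6] [array([ 484.7, -335.3]), array([41. , 44.1]), np.float64(2.8)] [ 83. 177. 175.]
knob_center 0.73 [459. 192.] [ 591.1 -435.7] [array([ 591.2, -434.7]), array([46.8, 46.2]), np.float64(89.8)] [ 81. 171. 168.]
knob_center 0.54 [436. 175.] [ 640.5 -382.3] [array([ 640.4, -383.2]), array([36.9, 49.2]), np.float64(47.5)] [ 75. 175. 174.]
mat_key 0.98 [251. 227.] [458.3 120.7] [array([458.9, 120.7]), array([104.2, 103.9]), np.float64(83.4)] [101. 101. 108.]
mat_load 0.66 [346. 168.] [ 641.5 -129.4] [array([ 641.3, -129.2]), array([104.8, 107.3]), np.float64(88.6)] [93. 89. 96.]
mat_switch 0.77 [258. 164.] [646.8 121.7] [array([647.2, 121.8]), array([103.9, 103.8]), np.float64(12.7)] [ 97.  95. 101.]
mat_knob 0.56 [334. 236.] [ 456.5 -107. ] [array([ 457.4, -106.9]), array([103.4, 105. ]), np.float64(68.8)] [85. 85. 94.]
```

View pics/c1.png

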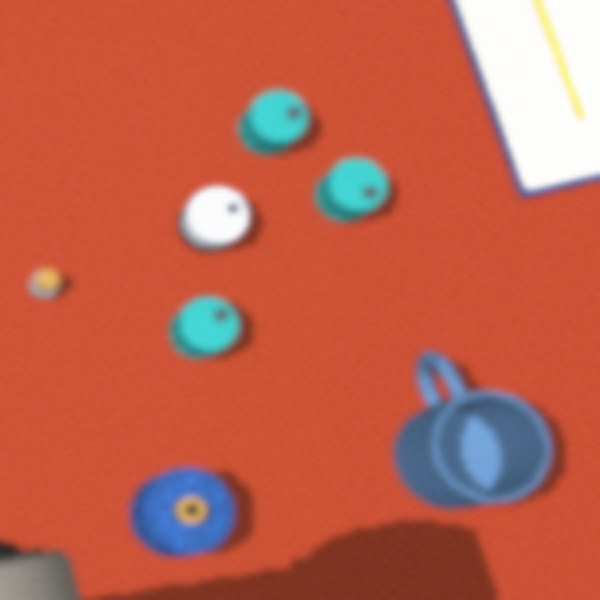

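The crop shows the bright aluminium knob at crop (217,217), full-image (424,198). Three turquoise look-alikes surround it, about 80–100 mm away. Next I'll look at the mats with the wrist camera on the way to the key.

```bash
python3 -m jog '[[0,0,0,0,0,0.139],[0,0,0,0,0,0.139],[0,0,0,0,0,0.139],[30,-40,0,0,0,0],[30,-40,0,0,0,0],[30,-40,0,0,0,0],[30,-40,0,0,0,0],[30,-40,0,0,0,0],[30,-40,0,0,0,0],[30,-40,0,0,0,0],[30,-40,0,0,0,0],[30,-40,0,0,0,0]]' 100; python3 -m jog '[[20,-40,0,0,0,0],[20,-40,0,0,0,0],[20,-40,0,0,0,0],[0,0,0,0,0,0],[0,0,0,0,0,0],[0,0,0,0,0,0]]'
cat >> h.py <<'E'
def look(names,cname,hs={},pmin=.3):
    im=bot.capture(cname); m,T=cam(cname)
    for t in names:
        for d in bot.outline_of(t,cname)[:4]:
            if d['p']<pmin: continue
            k=d['mask']; ys,xs=np.nonzero(k); z=hs.get(t,H[t] if 'mat' in t else H[t]/2)
            P=ray(m,T,np.c_[xs,ys],z)[:,:2].astype(np.float32); r=cv2.minAreaRect(P)
            print(t,round(d['p'],2),np.round(d['pixel']),P.mean(0).round(1),[np.round(v,1) for v in r],im[k].mean(0).round())
            if 'mat' in t: # white outline inside the mat mask
                w=cv2.morphologyEx(k.astype(np.uint8),cv2.MORPH_CLOSE,np.ones((9,9)))*(im.min(2)>150)
                w=cv2.erode(k.astype(np.uint8),np.ones((5,5)))*0+w
                n,l,s,_=cv2.connectedComponentsWithStats(w.astype(np.uint8),connectivity=8)
                if n<2: continue
                i=1+s[1:,4].argmax(); ys,xs=np.nonzero(l==i)
                Q=ray(m,T,np.c_[xs,ys],4)[:,:2].astype(np.float32); r=cv2.minAreaRect(Q)
                print("   outline",[np.round(v,1) for v in r],"n",len(Q))
    return im,m,T
E
python3 - <<'E'
from h import *
im,_,_=look([t for t in H if 'mat' in t],"wrist"); cv2.imwrite("pics/w1.png",im[:,:,::-1])
print(bot.get_obs()['tool_pos'],bot.get_obs()['tcp_rot'])
look(['switch_center'],"top",pmin=.02)
E
```

```text
time: 1.75
tool_pos: [483.6, -118.3, 227.0]
tcp_rot: [3.141, -0.001, -0.0]
contact_force: [0.4, 0.3, 0.5]
grip_width: 91.8
finger_force: 0.0
time: 2.35
tool_pos: [542.2, -1.0, 226.6]
tcp_rot: [3.141, 0.0, -0.001]
contact_force: [0.6, 0.5, -0.4]
grip_width: 91.6
finger_force: 0.0
mat_key 0.9 [244. 221.] [472.7 113.9] [array([462.3, 118.6]), array([103.7, 104. ]), np.float64(83.3)] [116. 111. 117.]
   outline [array([460.7, 118.9]), array([59.4, 98. ]), np.float64(83.4)] n 592
mat_load 0.92 [428.  85.] [ 647.  -131.4] [array([ 644.2, -131.2]), array([105.9, 105.4]), np.float64(89.9)] [104.  98. 104.]
   outline [array([ 644.4, -132. ]), array([72.2, 72.4]), np.float64(44.9)] n 797
mat_switch 0.84 [221.  80.] [652.6 119.5] [array([650.5, 119.6]), array([104.3, 104.1]), np.float64(12.3)] [115. 110. 118.]
   outline [array([649.7, 120.2]), array([69.3, 69.5]), np.float64(12.7)] n 977
mat_knob 0.63 [391. 221.] [ 468.7 -101.6] [array([ 459.6, -106.6]), array([104.6, 103.8]), np.float64(68.5)] [ 99.  92. 100.]
   outline [array([ 460.3, -105.4]), array([46.9, 52.8]), np.float64(44.1)] n 320
mat_knob 0.5 [429.  87.] [ 647.3 -131. ] [array([ 645.2, -130.7]), array([105.2, 104.8]), np.float64(88.1)] [104.  98. 104.]
   outline [array([ 644.4, -132. ]), array([72.2, 72.4]), np.float64(44.9)] n 797
[542.46883672  -1.1629417  226.90189222] [ 3.14136787e+00 -2.72091934e-04 -1.86275044e-03]
```

View pics/w1.png

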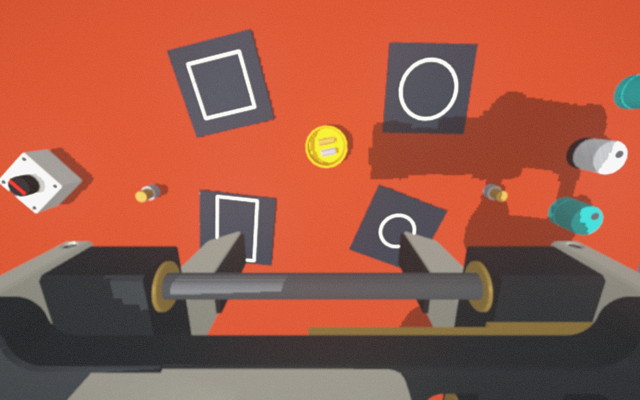

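The wrist view shows the outlines at switch (221,82), load (429,88), key (237,228) and knob (397,230), with the switch box at (38,180). Two tiny connectors are loose at (148,192) and (495,190). On to the key.

```bash
python3 -m jog '[[-25,-38,-0,0,0,0],[-25,-38,0,0,0,0],[-25,-38,10,0,0,0],[-25,-38,10,0,0,0],[-25,-38,10,0,0,0],[-25,-38,10,0,0,0],[-25,-38,10,0,0,0],[-25,-38,10,0,0,0],[0,0,0,0,0,0],[0,0,0,0,0,0],[0,0,0,0,0,0]]'
python3 - <<'E'
from h import *
im,_,_=look(['key_center','switch_center'],"wrist",pmin=.05); cv2.imwrite("pics/w2.png",im[:,:,::-1])
print(bot.get_obs()['tool_pos'],bot.get_obs()['tcp_rot'])
m,T=cam("top");print(ray(m,T,[165,198],17))
E
```

```text
time: 3.8
tool_pos: [343.4, 303.4, 167.0]
tcp_rot: [3.142, -0.001, -0.001]
contact_force: [0.3, -0.5, -0.3]
grip_width: 92.2
finger_force: 0.0
key_center 0.87 [321. 165.] [364.3 306. ] [array([361. , 306.1]), array([49., 93.]), np.float64(87.9)] [180. 169. 149.]
switch_center 0.69 [260.   9.] [510.1 357.3] [array([506., 356.]), array([53. , 25.2]), np.float64(89.9)] [203. 198. 195.]
[343.71682521 303.06162825 166.97010321] [-3.14142879e+00 -7.02426371e-04 -2.48451831e-03]
[[532.67619631 362.81717229  17.        ]]
```

View pics/w2.png

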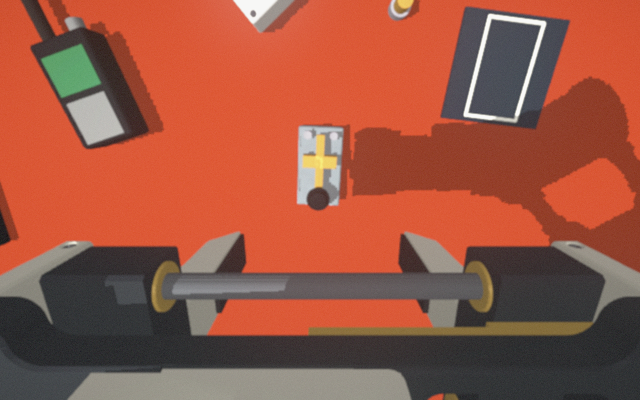

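The key is in clear view, its base spanning columns 297–343 and rows 126–205, tilted about -2°, with its finger knob at (318,199).

```bash
python3 - <<'E'
from h import *
m,T=cam("wrist")
for z in (0,20): print(z,ray(m,T,[[299,126],[343,126],[340,205],[297,204]],z)[:,:2].round(1).tolist())
E
```

```text
0 [[406.1, 327.0], [405.9, 279.5], [316.2, 281.3], [317.6, 331.5]]
20 [[407.0, 325.4], [406.9, 280.8], [322.8, 282.6], [324.0, 329.7]]
```

```bash
python3 -m jog '[[20,-2,30,0,0,0.033],[0,0,40,0,0,0],[0,0,40,0,0,0],[0,0,30,0,0,0],[0,0,14,0,0,0],[0,0,9,0,0,0],[0,0,0,0,0,0],[0,0,0,0,0,0]]'; python3 -m jog '[[0,0,0,0,0,0],[0,0,0,0,0,0],[0,0,0,0,0,0],[0,0,0,0,0,0],[0,0,0,0,0,0],[0,0,0,0,0,0],[0,0,0,0,0,0],[0,0,0,0,0,0]]' 30
```

```text
time: 4.75
tool_pos: [363.5, 305.9, 4.3]
tcp_rot: [-3.141, -0.001, -0.034]
contact_force: [-0.5, -0.1, 0.6]
grip_width: 91.7
finger_force: 0.0
time: 5.55
tool_pos: [362.7, 306.0, 3.7]
tcp_rot: [-3.142, -0.0, -0.033]
contact_force: [-0.9, 0.5, 1.1]
grip_width: 46.0
finger_force: 30.0
```

```bash
python3 -m jog '[[0,0,-15,0,0,0],[0,0,-30,0,0,0],[20.5,36.6,-15,0,0,0],[20.5,36.6,0,0,0,0],[20.5,36.6,0,0,0,0],[20.5,36.6,0,0,0,0],[20.5,36.6,0,0,0,0],[0,0,0,0,0,0.081],[0,0,25,0,0,0],[0,0,15,0,0,0],[0,0,0,0,0,0],[0,0,0,0,0,0]]'
```

```text
time: 6.75
tool_pos: [458.8, 119.6, 23.5]
tcp_rot: [3.141, 0.001, -0.114]
contact_force: [0.2, 0.5, -2.5]
grip_width: 45.5
finger_force: 30.0
```

```bash
python3 -m jog '[[0,0,8,0,0,0],[0,0,5,0,0,0],[0,0,2.5,0,0,0],[0,0,0,0,0,0],[0,0,0,0,0,0],[0,0,0,0,0,0]]'; python3 -m jog '[[0,0,0,0,0,0],[0,0,0,0,0,0],[0,0,0,0,0,0],[0,0,-30,0,0,0],[0,0,-40,0,0,0],[-20,0,-40,0,0,0],[-20,0,-30,0,0,-0.114],[0,0,0,0,0,0],[0,0,0,0,0,0],[0,0,0,0,0,0]]' 90
cat >> h.py <<'E'
def check(t,mat,name,c=None,zoom=4,crop=(100,75)):
    im=bot.capture("wrist"); m,T=cam("wrist")
    d=bot.outline_of(t,"wrist"); e=bot.outline_of(mat,"wrist"); print(len(d),len(e))
    px=d[0]['pixel'] if d else c
    x,y=int(px[0]),int(px[1]); x0=max(0,x-crop[0]); y0=max(0,y-crop[1])
    cr=cv2.resize(im[y0:y0+2*crop[1],x0:x0+2*crop[0]],None,fx=zoom,fy=zoom,interpolation=cv2.INTER_CUBIC)
    cv2.imwrite("pics/"+name,cr[:,:,::-1]); print("crop origin",x0,y0,"zoom",zoom); return im,m,T,d,e
E
python3 - <<'E'
from h import *
look(['key_center','mat_key'],"wrist"); check('key_center','mat_key','k1.png'); print(bot.get_obs()['tool_pos'],bot.get_obs()['tcp_rot'])
E
```

```text
time: 7.35
tool_pos: [459.2, 119.6, 8.3]
tcp_rot: [3.142, -0.0, -0.114]
contact_force: [-0.4, 0.2, -2.9]
grip_width: 45.6
finger_force: 30.0
time: 8.35
tool_pos: [419.3, 124.0, 147.4]
tcp_rot: [3.141, 0.001, -0.001]
contact_force: [-0.2, -0.5, 0.4]
grip_width: 82.3
finger_force: 0.0
key_center 0.73 [329. 146.] [460.8 118.8] [array([457.3, 119.2]), array([49.8, 93.8]), np.float64(83.2)] [172. 167. 149.]
mat_key 0.97 [304. 141.] [466.4 119.9] [array([461.3, 119.9]), array([104.5, 104.2]), np.float64(83.4)] [117. 108. 112.]
   outline [array([460.3, 119.6]), array([58.2, 96.6]), np.float64(83.4)] n 1123
mat_key 0.38 [546. 148.] [ 461.  -105.1] [array([ 458.6, -105.1]), array([106.1, 104.2]), np.float64(68.9)] [72. 65. 71.]
   outline [array([ 458.1, -106.8]), array([50.6, 49.8]), np.float64(89.9)] n 478
1 1
crop origin 226 70 zoom 4
[419.28102316 124.05617922 147.46647958] [ 3.14134069e+00  1.47468510e-03 -6.36564360e-04]
```

View pics/k1.png

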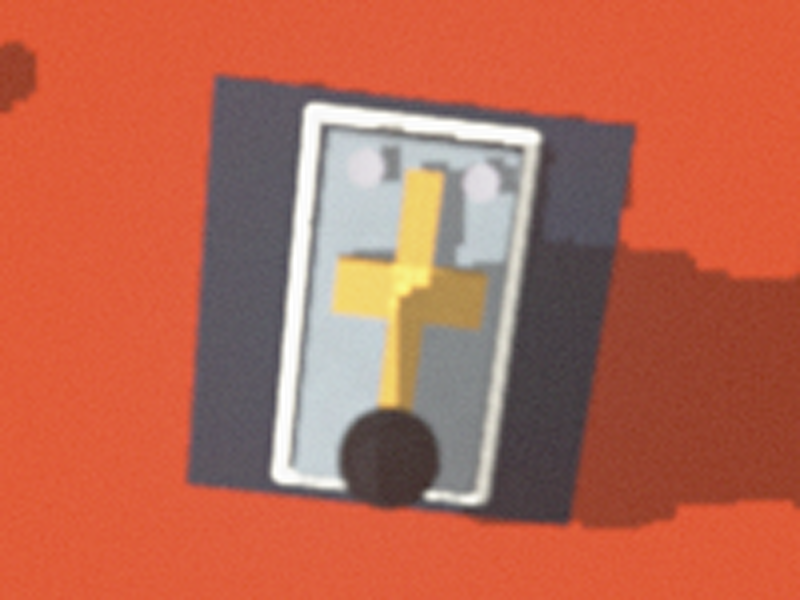

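```bash
python3 - <<'E'
from h import *
m,T=cam("wrist")
f=lambda c,z: ray(m,T,np.array(c)/4+[226,70],z)[:,:2].round(1)
a=f([[325,127],[527,150],[293,475],[488,489]],24); print(a.tolist(),a.mean(0))
b=f([[313,112],[532,137],[282,475],[482,497]],4); print(b.tolist(),b.mean(0))
E
```

```text
[[505.0, 136.6], [499.9, 90.3], [422.8, 145.8], [419.1, 97.2]] [461.7   117.475]
[[508.9, 140.5], [503.1, 86.9], [417.4, 150.4], [411.3, 96.9]] [460.175 118.675]
```

The crop shows the key inside its outline, about 1 mm from centre and parallel. Next is the dummy load.

```bash
python3 -m jog '[[0,40,0,0,0,0],[0,40,0,0,0,0],[0,40,0,0,0,0],[0,40,0,0,0,0],[-8,40,0,0,0,0],[-10,40,0,0,0,0],[-12,40,0,0,0,0],[-12,40,0,0,0,0],[-12,40,0,0,0,0],[-12,40,0,0,0,0],[-12,40,0,0,0,0],[0,0,0,0,0,0]]'; python3 -m jog '[[0,0,0,0,0,0],[0,0,0,0,0,0]]' 100
python3 - <<'E'
from h import *
im,_,_=look(['load_center','knob_center'],"wrist"); cv2.imwrite("pics/w3.png",im[:,:,::-1])
print(bot.get_obs()['tool_pos'],bot.get_obs()['tcp_rot'])
E
```

```text
time: 9.85
tool_pos: [340.2, -320.3, 148.0]
tcp_rot: [3.139, -0.0, -0.005]
contact_force: [-0.1, 1.1, -0.3]
grip_width: 82.9
finger_force: 0.0
time: 10.05
tool_pos: [341.3, -314.8, 147.9]
tcp_rot: [-3.141, 0.001, 0.0]
contact_force: [0.8, 0.3, 0.1]
grip_width: 90.5
finger_force: 0.0
load_center 0.65 [327. 184.] [ 350.7 -322. ] [array([ 350.4, -322.3]), array([70.1, 63.7]), np.float64(0.1)] [ 86.  97. 141.]
knob_center 0.68 [553. 124.] [ 409.5 -534.7] [array([ 407.6, -536.9]), array([149.3, 107. ]), np.float64(67.1)] [ 85. 102. 129.]
knob_center 0.55 [348.  30.] [ 488.4 -337. ] [array([ 486.4, -337.8]), array([45.6, 41.7]), np.float64(0.0)] [ 89. 211. 208.]
[ 341.70194652 -314.77297531  148.25354963] [-3.14147340e+00  2.75720306e-05  1.51896682e-03]
```

View pics/w3.png

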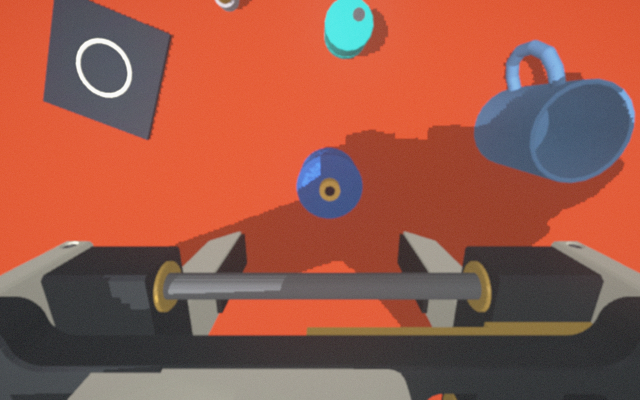

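The load stands clear at (329,182) with its connector at (329,190); the mug is well to the right at (560,130).

```bash
python3 -m jog '[[11,7,20,0,0,0],[0,0,40,0,0,0],[0,0,40,0,0,0],[0,0,25,0,0,0],[0,0,14,0,0,0],[0,0,0,0,0,0],[0,0,0,0,0,0]]' 100; python3 -m jog '[[0,0,0,0,0,0],[0,0,0,0,0,0],[0,0,0,0,0,0],[0,0,0,0,0,0],[0,0,0,0,0,0],[0,0,0,0,0,0]]' 40
```

```text
time: 10.9
tool_pos: [352.7, -322.5, 9.6]
tcp_rot: [3.141, -0.0, 0.001]
contact_force: [-0.6, 0.6, 0.2]
grip_width: 91.9
finger_force: 0.0
time: 11.5
tool_pos: [352.3, -322.7, 9.5]
tcp_rot: [-3.142, -0.0, -0.0]
contact_force: [0.8, 2.4, 6.1]
grip_width: 59.7
finger_force: 30.0
```

```bash
python3 -m jog '[[0,0,-20,0,0,0],[0,0,-40,0,0,0],[36.4,-23.9,-10,0,0,0],[36.4,-23.9,0,0,0,0],[36.4,-23.9,0,0,0,0],[36.4,-23.9,0,0,0,0],[36.4,-23.9,0,0,0,0],[36.4,-23.9,0,0,0,0],[36.4,-23.9,10,0,0,0],[36.4,-23.9,10,0,0,0],[0,0,20,0,0,0],[0,0,10,0,0,0]]';python3 -m jog '[[0,0,0,0,0,0],[0,0,0,0,0,0],[0,0,0,0,0,0]]'
```

```text
time: 12.7
tool_pos: [642.6, -130.2, 26.2]
tcp_rot: [-3.141, 0.004, 0.002]
contact_force: [-0.9, 0.5, -4.4]
grip_width: 59.4
finger_force: 30.0
time: 13.0
tool_pos: [643.6, -132.7, 30.3]
tcp_rot: [3.141, -0.001, -0.001]
contact_force: [-0.7, -0.3, -2.3]
grip_width: 59.4
finger_force: 30.0
```

```bash
python3 -m jog '[[0,-1,8,0,0,0],[0,0,6,0,0,0],[0,0,2.5,0,0,0],[0,0,0,0,0,0],[0,0,0,0,0,0],[0,0,0,0,0,0]]'; python3 -m jog '[[0,0,0,0,0,0],[0,0,0,0,0,0],[0,0,0,0,0,0],[0,0,-30,0,0,0],[0,0,-40,0,0,0],[-20,0,-40,0,0,0],[-20,0,-30,0,0,0],[0,0,0,0,0,0],[0,0,0,0,0,0],[0,0,0,0,0,0]]' 100
python3 - <<'E'
from h import *
look(['load_center','mat_load'],"wrist"); check('load_center','mat_load','l1.png',crop=(80,60)); print(bot.get_obs()['tool_pos'],bot.get_obs()['tcp_rot'])
E
```

```text
time: 13.6
tool_pos: [643.1, -130.9, 13.5]
tcp_rot: [3.141, 0.0, -0.0]
contact_force: [-4.3, -0.1, 4.3]
grip_width: 59.6
finger_force: 30.0
time: 14.6
tool_pos: [603.3, -130.5, 151.4]
tcp_rot: [-3.141, 0.002, -0.0]
contact_force: [-0.5, -0.1, 0.3]
grip_width: 91.4
finger_force: 0.0
load_center 0.98 [319. 154.] [ 641.3 -131.2] [array([ 639.9, -130.9]), array([65.1, 65.8]), np.float64(46.4)] [ 88. 118. 176.]
mat_load 0.71 [324. 115.] [ 653.5 -131.4] [array([ 645.2, -131.4]), array([103.3, 103.2]), np.float64(88.9)] [ 97.  90. 100.]
   outline [array([ 663.1, -130.9]), array([35.2, 70.3]), np.float64(0.8)] n 421
1 1
crop origin 243 93 zoom 4
[ 603.45027822 -130.55005889  151.76798845] [-3.14117199e+00  1.31594369e-03 -1.09508153e-04]
```

View pics/l1.png

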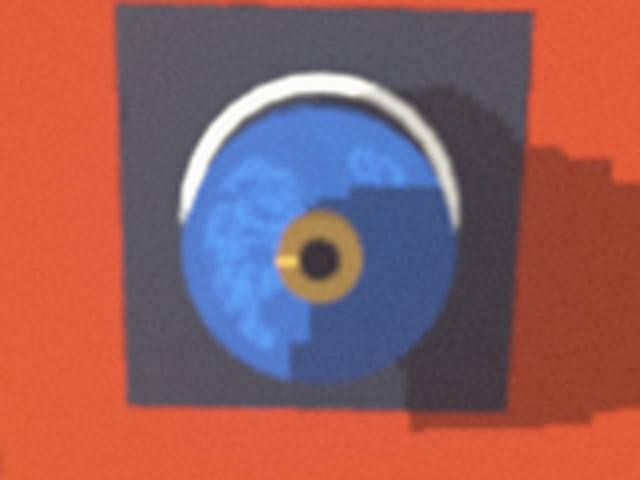

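```bash
python3 - <<'E'
from h import *
m,T=cam("wrist")
f=lambda c,z: ray(m,T,np.array(c)/4+[243,93],z)[:,:2].round(1)
print("disc",f([[320,244],[320,383],[320,104]],54).tolist(),"conn",f([[319.5,257]],66).tolist())
print("line mid top",f([[320,86],[320,72],[320,100]],4).tolist(),"mat",f([[118,6],[532,12],[129,404],[507,411]],4).mean(0))
E
```

```text
disc [[645.2, -132.2], [613.8, -132.3], [674.7, -132.2]] conn [[644.2, -132.1]]
line mid top [[677.6, -132.3], [681.0, -132.3], [674.2, -132.3]] mat [ 644.675 -132.725]
```

The load's disc is centred on its circle within about 1 mm. Now the switch.

```bash
python3 -m jog '[[-9,-41,0,0,0,0],[-9,-41,0,0,0,0],[-9,-41,0,0,0,0],[-9,-41,0,0,0,0],[-9,-41,0,0,0,0],[-9,-41,0,0,0,0],[-9,-41,0,0,0,0],[-9,-41,0,0,0,0],[-9,-41,0,0,0,0],[-9,-41,0,0,0,0],[-9,-41,0,0,0,0],[-9,-41,0,0,0,0]]'; python3 -m jog '[[0,0,0,0,0,0],[0,0,0,0,0,0],[0,0,0,0,0,0]]' 100
python3 - <<'E'
from h import *
im,_,_=look(['switch_center'],"wrist"); check('switch_center','mat_switch','s1.png',c=(320,150),crop=(80,60)); 
print(bot.get_obs()['tool_pos'],bot.get_obs()['tcp_rot'])
E
```

```text
time: 16.1
tool_pos: [495.0, 363.1, 152.4]
tcp_rot: [3.141, 0.0, -0.0]
contact_force: [1.4, -0.1, 0.5]
grip_width: 92.0
finger_force: 0.0
time: 16.4
tool_pos: [495.8, 360.4, 152.4]
tcp_rot: [3.141, 0.0, -0.001]
contact_force: [0.3, 0.1, -0.1]
grip_width: 91.8
finger_force: 0.0
switch_center 0.7 [322. 150.] [533.8 360.5] [array([532.8, 360.3]), array([60.3, 60.2]), np.float64(40.0)] [211. 201. 198.]
1 1
crop origin 238 91 zoom 4
[496.11105668 360.39341512 152.80788084] [ 3.14148958e+00 -1.58689058e-04 -1.76706951e-03]
```

View pics/s1.png

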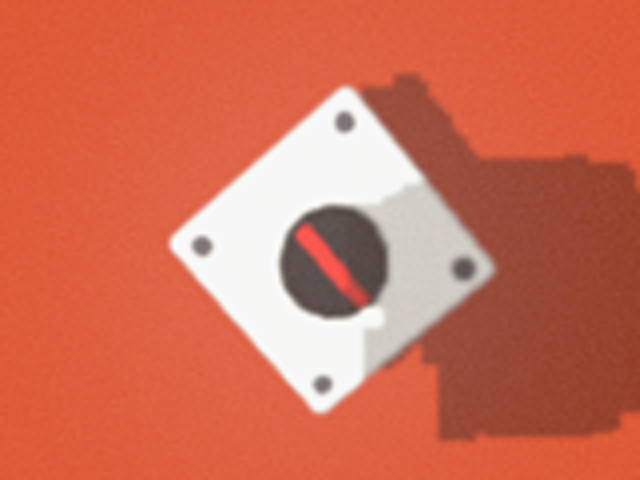

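```bash
python3 - <<'E'
from h import *
m,T=cam("wrist")
P=ray(m,T,np.array([[346,84],[169,243],[320,414],[497,268]])/4+[238,91],34)[:,:2]
print(P.round(1).tolist(),P.mean(0),cv2.minAreaRect(P.astype(np.float32)))
E
```

```text
[[573.0, 357.2], [537.2, 398.9], [495.2, 363.5], [531.2, 321.3]] [534.14133243 360.20207656] ((534.1489868164062, 360.2823486328125), (55.13522720336914, 55.42948913574219), 40.45075607299805)
```

The crop shows the white box with corners at (346,85), (170,243), (320,413) and (496,268), so it is turned 40.4°.

```bash
python3 -m jog '[[38,0,0,0,0,0],[0,0,0,0,0,-0.141],[0,0,10,0,0,-0.141],[0,0,15,0,0,-0.141],[0,0,20,0,0,-0.141],[0,0,30,0,0,-0.142],[0,0,30,0,0,0],[0,0,25,0,0,0],[0,0,10,0,0,0],[0,0,7.5,0,0,0],[0,0,0,0,0,0],[0,0,0,0,0,0]]'; python3 -m jog '[[0,0,0,0,0,0],[0,0,0,0,0,0],[0,0,0,0,0,0],[0,0,0,0,0,0],[0,0,0,0,0,0],[0,0,0,0,0,0]]' 40
```

```text
time: 17.85
tool_pos: [534.4, 361.6, 6.4]
tcp_rot: [3.141, -0.002, 0.706]
contact_force: [-0.0, -0.7, 1.4]
grip_width: 91.8
finger_force: 0.0
time: 18.45
tool_pos: [533.7, 361.3, 5.3]
tcp_rot: [3.141, -0.0, 0.706]
contact_force: [0.3, 0.3, 1.3]
grip_width: 55.8
finger_force: 30.0
```

```bash
python3 -m jog '[[0,0,-20,0,0,0],[0,0,-20,0,0,0.121],[0,0,-20,0,0,0.121],[0,0,0,0,0,0.121],[0,0,0,0,0,0.122],[8.6,37.2,0,0,0,0],[8.6,37.2,0,0,0,0],[8.6,37.2,0,0,0,0],[8.6,37.2,0,0,0,0],[8.6,37.2,0,0,0,0],[8.6,37.2,0,0,0,0],[8.6,37.2,0,0,0,0]]';python3 -m jog '[[0,0,25,0,0,0],[0,0,12,0,0,0],[0,0,0,0,0,0],[0,0,0,0,0,0],[0,0,0,0,0,0]]'
```

```text
time: 19.65
tool_pos: [649.4, 118.9, 64.5]
tcp_rot: [-3.141, 0.001, 0.221]
contact_force: [-0.1, 0.7, -3.2]
grip_width: 56.0
finger_force: 30.0
time: 20.15
tool_pos: [649.7, 121.5, 29.1]
tcp_rot: [3.141, -0.001, 0.222]
contact_force: [-0.4, -0.2, -2.9]
grip_width: 55.4
finger_force: 30.0
```

```bash
python3 -m jog '[[0,1,10,0,0,0],[0,0,7,0,0,0],[0,0,2.5,0,0,0],[0,0,0,0,0,0],[0,0,0,0,0,0],[0,0,0,0,0,0]]'; python3 -m jog '[[0,0,0,0,0,0],[0,0,0,0,0,0],[0,0,0,0,0,0],[0,0,-30,0,0,0],[0,0,-40,0,0,0],[0,0,-40,0,0,0.111],[0,0,-30,0,0,0.110],[-20,0,0,0,0,0],[-20,0,0,0,0,0],[0,0,0,0,0,0],[0,0,0,0,0,0],[0,0,0,0,0,0]]' 100
python3 - <<'E'
from h import *
look(['switch_center','mat_switch'],"wrist"); check('switch_center','mat_switch','s2.png',crop=(80,60)); print(bot.get_obs()['tool_pos'],bot.get_obs()['tcp_rot'])
E
```

```text
time: 20.75
tool_pos: [649.2, 119.7, 9.2]
tcp_rot: [-3.141, 0.001, 0.221]
contact_force: [-4.6, -0.3, 5.8]
grip_width: 56.4
finger_force: 30.0
time: 21.95
tool_pos: [610.4, 119.4, 148.6]
tcp_rot: [3.142, -0.001, -0.0]
contact_force: [0.0, -0.5, -0.1]
grip_width: 92.0
finger_force: 0.0
switch_center 0.7 [321. 153.] [648.2 119.5] [array([647.1, 119.4]), array([61.6, 61.3]), np.float64(13.6)] [206. 201. 198.]
mat_switch 0.95 [315. 122.] [656.4 121.7] [array([650.1, 120.8]), array([104.5, 104.2]), np.float64(12.4)] [113. 105. 109.]
   outline [array([648.1, 120.4]), array([71.7, 68.5]), np.float64(12.3)] n 787
1 1
crop origin 240 91 zoom 4
[609.81663008 119.39920196 148.40715196] [ 3.14148989e+00  2.16022499e-04 -3.34149182e-04]
```

View pics/s2.png

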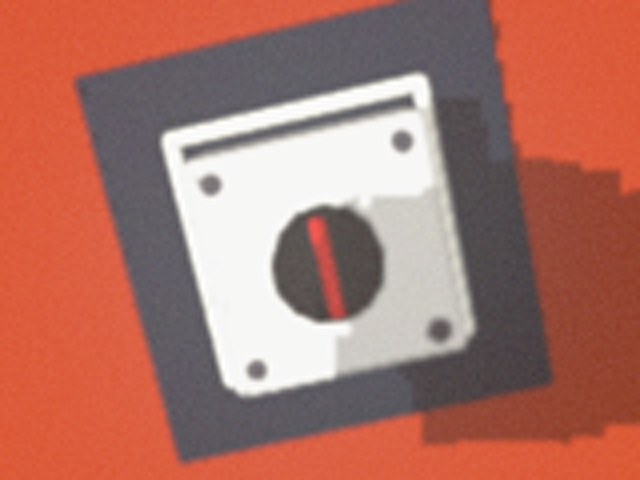

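```bash
python3 - <<'E'
from h import *
m,T=cam("wrist")
f=lambda c,z: ray(m,T,np.array(c)/4+[240,91],z)[:,:2].astype(np.float32)
a=f([[210,184],[402,140],[257,369],[440,330]],38);print(a.mean(0),cv2.minAreaRect(a))
b=f([[80,78],[490,0],[183,461],[551,381]],4);print(b.mean(0))
E
```

```text
[648.48584 118.71548] ((648.423095703125, 118.75537872314453), (44.22107696533203, 44.13420104980469), 12.635824203491211)
[648.2262  119.07241]
```

The box is within 1 mm of centre and turned the same as its outline (12.6° against 12.4°). The knob is last.

```bash
python3 -m jog '[[-7,38,0,0,0,0],[-7,38,0,0,0,0],[-7,38,0,0,0,0],[-7,38,0,0,0,0],[-7,38,0,0,0,0],[-7,38,0,0,0,0],[-7,38,0,0,0,0],[-7,38,0,0,0,0],[-7,38,0,0,0,0],[-7,38,0,0,0,0],[-7,38,0,0,0,0],[-7,38,0,0,0,0]]'; python3 -m jog '[[0,0,0,0,0,0],[0,0,0,0,0,0],[0,0,0,0,0,0]]' 80
python3 - <<'E'
from h import *
im,_,_=look(['knob_center'],"wrist"); cv2.imwrite("pics/n1.png",im[0:240,120:520,::-1])
print(bot.get_obs()['tool_pos'],bot.get_obs()['tcp_rot'])
E
```

```text
time: 23.45
tool_pos: [525.1, -338.2, 148.7]
tcp_rot: [3.141, -0.0, -0.0]
contact_force: [1.3, 1.1, 0.3]
grip_width: 91.8
finger_force: 0.0
time: 23.75
tool_pos: [525.7, -335.6, 148.6]
tcp_rot: [-3.141, 0.0, 0.0]
contact_force: [0.4, -0.3, 1.0]
grip_width: 75.0
finger_force: 0.0
knob_center 0.94 [376.  62.] [ 644.1 -384.5] [array([ 643.5, -384.4]), array([41.1, 47.7]), np.float64(44.9)] [ 90. 213. 209.]
knob_center 0.88 [328. 154.] [ 566.4 -342.8] [array([ 566.7, -342.9]), array([42.7, 41.2]), np.float64(0.1)] [222. 219. 220.]
knob_center 0.6 [323. 229.] [ 485.9 -336.1] [array([ 485.6, -335.5]), array([54.7, 41.4]), np.float64(1.2)] [ 87. 195. 191.]
knob_center 0.58 [432. 124.] [ 594.5 -438.2] [array([ 594.9, -438. ]), array([52.3, 42.3]), np.float64(72.4)] [ 80. 194. 190.]
[ 525.91858614 -335.26114537  148.81215551] [-3.14141062e+00  1.17932242e-05  1.32524553e-03]
```

View pics/n1.png

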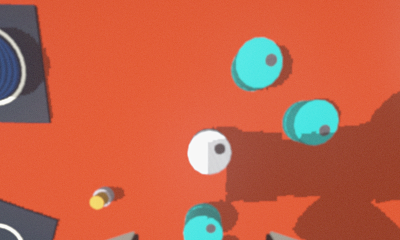

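The crop shows the aluminium knob at (209,152). The turquoise ones at (258,63), (312,122) and (203,222) are far enough from the finger line.

```bash
python3 -m jog '[[41.5,7.5,0,0,0,0],[0,0,20,0,0,0],[0,0,35,0,0,0],[0,0,35,0,0,0],[0,0,30,0,0,0],[0,0,15,0,0,0],[0,0,8,0,0,0],[0,0,0,0,0,0],[0,0,0,0,0,0]]' 80; python3 -m jog '[[0,0,0,0,0,0],[0,0,0,0,0,0],[0,0,0,0,0,0],[0,0,0,0,0,0],[0,0,0,0,0,0],[0,0,0,0,0,0]]' 25
```

```text
time: 24.75
tool_pos: [567.9, -344.5, 7.3]
tcp_rot: [3.14, -0.002, 0.0]
contact_force: [-0.7, -0.2, 0.3]
grip_width: 73.7
finger_force: 0.0
time: 25.35
tool_pos: [567.0, -343.9, 5.9]
tcp_rot: [-3.142, -0.0, -0.0]
contact_force: [-0.5, 1.6, 2.9]
grip_width: 39.4
finger_force: 30.0
```

```bash
python3 -m jog '[[0,0,-20,0,0,0],[0,0,-40,0,0,0],[-15.4,-33.9,-10,0,0,0],[-15.4,-33.9,0,0,0,0],[-15.4,-33.9,0,0,0,0],[-15.4,-33.9,0,0,0,0],[-15.4,-33.9,0,0,0,0],[-15.4,-33.9,0,0,0,0],[-15.4,-33.9,10,0,0,0],[0,0,30,0,0,0],[0,0,10,0,0,0],[0,0,0,0,0,0]]';python3 -m jog '[[0,0,0,0,0,0],[0,0,0,0,0,0],[0,0,0,0,0,0]]'
```

```text
time: 26.55
tool_pos: [458.7, -106.7, 24.6]
tcp_rot: [-3.141, 0.003, -0.0]
contact_force: [-0.6, -0.5, -0.8]
grip_width: 39.3
finger_force: 30.0
time: 26.85
tool_pos: [459.9, -107.4, 26.4]
tcp_rot: [3.141, -0.001, -0.001]
contact_force: [-0.5, 0.4, -1.7]
grip_width: 39.4
finger_force: 30.0
```

```bash
python3 -m jog '[[0,0,9,0,0,0],[0,0,5,0,0,0],[0,0,2.5,0,0,0],[0,0,0,0,0,0],[0,0,0,0,0,0],[0,0,0,0,0,0]]'; python3 -m jog '[[0,0,0,0,0,0],[0,0,0,0,0,0],[0,0,0,0,0,0],[0,0,-30,0,0,0],[0,0,-40,0,0,0],[-20,0,-40,0,0,0],[-20,0,-30,0,0,0],[0,0,0,0,0,0],[0,0,0,0,0,0],[0,0,0,0,0,0]]' 80
python3 - <<'E'
from h import *
look(['knob_center','mat_knob'],"wrist"); check('knob_center','mat_knob','n2.png',crop=(80,60)); print(bot.get_obs()['tool_pos'],bot.get_obs()['tcp_rot'])
E
```

```text
time: 27.45
tool_pos: [458.9, -106.7, 9.9]
tcp_rot: [3.142, 0.0, -0.0]
contact_force: [-4.3, 0.1, 11.7]
grip_width: 39.1
finger_force: 30.0
time: 28.45
tool_pos: [419.1, -106.5, 148.2]
tcp_rot: [-3.141, 0.001, -0.0]
contact_force: [-0.3, -0.7, -0.0]
grip_width: 73.4
finger_force: 0.0
knob_center 0.89 [565. 124.] [ 487.2 -338.1] [array([ 486.6, -337.7]), array([70.5, 41.1]), np.float64(90.0)] [ 63. 137. 133.]
knob_center 0.79 [320. 153.] [ 457.  -106.8] [array([ 456.4, -106.7]), array([42.8, 42.8]), np.float64(45.9)] [223. 223. 224.]
mat_knob 0.91 [324. 129.] [ 462.  -107.4] [array([ 458.1, -107.3]), array([104.2, 104.1]), np.float64(68.7)] [103.  97. 105.]
   outline [array([ 457.8, -107. ]), array([51.6, 52.3]), np.float64(44.1)] n 507
2 1
crop origin 486 64 zoom 4
[ 419.19292148 -106.57841697  148.50985259] [-3.14107459e+00  1.27886036e-03 -4.99460236e-05]
```

View pics/n2.png

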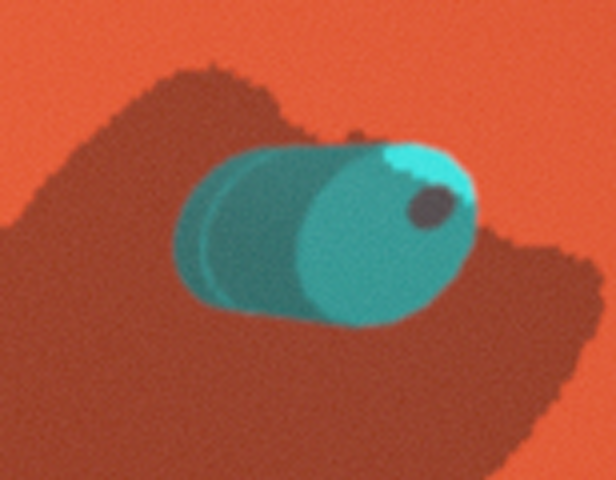

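That crop landed on a turquoise one. Here is the right one, with a final top view.

```bash
python3 - <<'E'
from h import *
im=bot.capture("wrist"); a=cv2.resize(im[93:213,240:400],None,fx=4,fy=4,interpolation=2)
cv2.imwrite("pics/n3.png",a[:,:,::-1])
t=bot.capture("top"); cv2.imwrite("pics/t2.png",cv2.resize(t[120:320,140:540],None,fx=2,fy=2)[:,:,::-1])
E
```

```text
(no output)
```

View pics/n3.png

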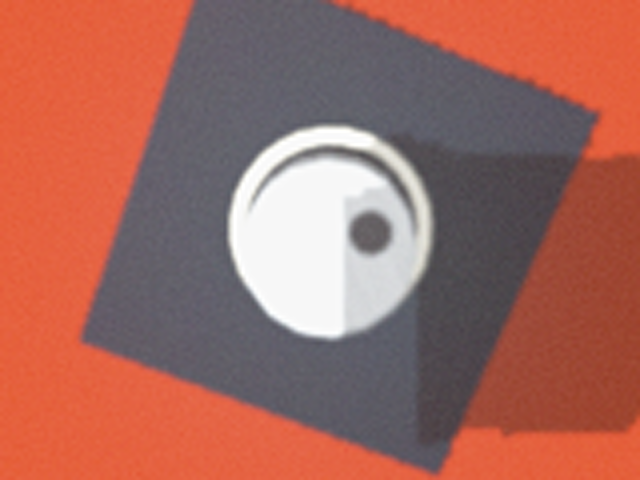

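View pics/t2.png

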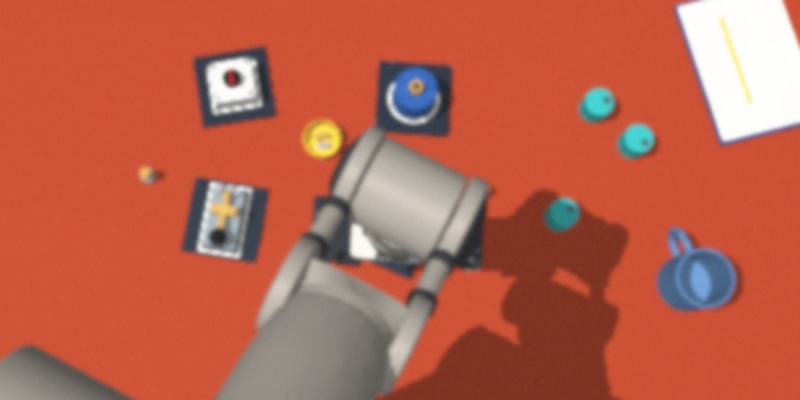

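```bash
python3 - <<'E'
from h import *
m,T=cam("wrist")
f=lambda c,z: ray(m,T,np.array([c])/4+[240,93],z)[0,:2].round(1)
d,o=f([330,247],44),f([331,227],4); print(d,o,bot.get_obs()['finger_force'])
if np.hypot(*(d-o))<2.5: print(bot.close_job())
E
```

```text
[ 459.4 -107.9] [ 458.7 -108.2] 0.0
the job is handed in; nothing more can be done
None
```

The job is handed in: the Morse key, dummy load, switch box and aluminium knob each stand in the middle of their matching outlines (within about 2 mm by camera), the key and box parallel to theirs, and I never reached for the mug or the tin.

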